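# Step the channel drum of a ship's radio with its ratchet lever, under a roll cover

## Robot

A 6-joint arm with a two-finger parallel gripper is mounted at the origin on the work surface. World frame = base frame: x ahead of the robot, y to its left, z up, the work surface at z = 0. Lengths are in m, angles in rad, forces in N, time in s.
With the tool pointing down it reaches from about 0.325 to 0.925 m from the base axis. Payload 3.1 kg.
Tool frame: the origin (TCP) lies on the centre line of the jaws, within the pads' length; the fingertips stand 11 mm ahead of it and the grasp point (between the pads) lies 8 mm behind it; z points along the fingers, y is the direction in which the jaws open and shut (so a half turn about z gives the same grasp; the last joint's range is limited). The gripper opens to 85 mm and grips with 20 to 120 N. Pads are 22 mm wide; open, the fingers measure 114 mm over their backs; the gripper's body (76 mm by 85 mm) begins 54 mm behind the grasp point. The pads swing forward as they close: fully open they stand 13 mm farther back than shut.
Start: joints at [-1.402, 0.217, 1.613, -0, 1.311, -0.112], TCP at [0.173, -0.601, 0.242] pointing down, gripper open.
Joint ranges: [-2.75, 2.75], [-0.78, 2.1], [0.31, 2.55], [-1.13, 4.27], [0.13, 2.63], [-2.58, 2.58]. Speed limits (rad/s): [2.79, 2.79, 3.14, 3.14, 3.14, 3.14].

## Interface

Orientations are given as a rotation vector (axis times angle).
In Python, from rig import * gives the robot as it stands.
- The arm moves only by the shell command python3 -m creep 'ROWS'. ROWS is JSON, a list of rows, each a list of 3 entries, a list of its own where there are three numbers: the shift along the world's x, y, z in units of 40 mm (1.0 is 40 mm), then the turn, a rotation vector about the world's x, y, z in units of 6 degrees (1.0 is 6 degrees), then the finger opening in mm, from 0 to 85.4. A call has exactly 10 rows; each row shifts and turns the commanded pose from where the row before left it; what a row does not reach is not made up. A row lasts 1/12 s, in which the tool goes at most 41.7 mm and 7.16 degrees, less where a joint would pass 70% of its speed; a pose out of reach is approached as far as the arm can. A call is refused whole if a number of a shift passes 1 or a number of a turn 1, either way. A call with a gripper value outside its range is refused whole. The fingers move at their own pace and stop on an object; the grip force is fixed at half the most. Time passes only in rows, so rows that do not move let the fingers close, or fill a call up. It gives the time, the measured TCP pose, the force and the opening at its end, in the units of the state.
- sense(): the state, without advancing time (a new reading comes with each control period).
- grab_frame(name): name is "scene" or "top" or "wrist"; returns (picture, depth): 420x560x3 uint8, red, green, blue; 420x560 float32, m along the optical axis (not along the pixel's ray), 0 where there is no reading.
- camera_info(name): a dict with "camera_matrix" (3x3 intrinsics, pixels), "T" (4x4, takes a point from camera to world coordinates); the wrist camera has in their place "tool_from_camera" (4x4, takes a point from camera to tool coordinates, whose origin is the TCP and whose axes are the flange's). Camera axes: x right, y up, looking along -z (the intrinsics and any distortion apply to the point x, -y, -z); pixel columns grow to the right and rows downward; lengths in m; the calibration is good to about 2 mm. A picture is of the moment at which its call begins: read the wrist's pose just before it. camera_info takes no time and is no camera call.
- sign_off(): hands the job in, once; it reports no verdict.
Trained networks look in the newest picture that a camera, given by its name, has taken for a name from the list of things; names that differ only in an ending like _2 or _b are one class to them, and where a whole thing is asked for, a point or a joint stands for the part that bears it (a point fixed in the world has none). Each returns a list of dicts, best first, with "p" (0 to 1); they miss things now and then, are a little off and sometimes report something else, mostly with a low value. They report only what shows in the picture. A call takes as long as a camera call.
- spot_in(camera, target): "rect" ([left, top, width, height] in pixels, round what is visible of it).
- silhouettes(camera, target): "pixels" (420x560 bool, what is visible of it) and "rect" ([left, top, width, height] in pixels, round what is visible of it).
- landmark_of(camera, target): "location" ([column, row] in pixels: a listed point, or the origin of a listed thing).
The state is a dict: "time_s": time; "joint_positions": joint angles; "joint_velocities": joint speeds; "joint_efforts": joint torques, N m; "position": TCP position; "eef_rot": TCP orientation; "wrist_force": force on the tool from outside, world axes, zero at the start; "moment": the same for the moment, N m; "grip_width": finger opening in m.
Only numpy, scipy, OpenCV 4.12 (cv2) and the standard library are available. Lean on these libraries where they do the work, as an engineer would, in place of code of your own. Each camera call takes 0.05 s, during which the arm holds its last target. There are 200 camera calls.

## Task

On the ship's radio desk, roll the slatted cover of the channel changer fully open, pump its red ratchet lever with full strokes until the yellow channel block stands level with the white pointers, and let the lever spring back up. Then roll the cover fully shut again. Turn the drum only with the lever, never by touching its blocks, do not overshoot (the ratchet cannot go back), and leave the mug, torch and headset where they are.

Things in the scene. Friction and masses are not known exactly. Their poses are not given: they have to be found in the camera images.
- changer: Channel changer, green, fixed to the desk (does not move), plinth 240 x 310 x 30 mm. Origin on the desk surface; x points to its back (away from the robot), y to its left, z up; the x, y, z in mm given for other things are in this frame. Drum, cover and lever turn about one level axis along y at x 0, z 115. The drum bay and cover span y -141 to +5; the lever is left of it, under a guard hoop
- hoop_bar (a point): Point on the left tube of the fixed guard hoop (16 mm steel tube) over the lever, straight above the pad's left part. Both side tubes run level along x at z 310 from x -165 to +105, at y 30 and y 105; a cross bar joins their front ends, legs their back ends. A gripper pointing straight down does not fit: come from the left (+y) tilted 40 to 45 degrees, fingers pointing right (-y) and down
- drum_axis (a point): Point on the common axis of drum, cover and lever, in the middle of the drum bay (x 0, y -68, z 115 mm of the changer)
- cover_bar (a point): Middle of the cover's black grab bar: round, 14 mm thick, along y, 86 mm free between its two end stems; 162 mm from the drum axis, its centre 46 mm outside the slats' outer face. Shut, it is in front, 5 degrees above the axis (x -161, y -68, z 129); it moves on a circle about the axis, up and over to 97 degrees (just behind the top, z 276)
- cover (a joint): Slatted aluminium roll cover, turning about the drum axis: 0 = fully shut (front), 1.6 rad = fully open (rolled to the back). Stiff: it stays wherever it is left; about 2 to 5 N at the bar moves it. May start a little ajar
- lever_pad (a point): Middle of the top face of the lever's flat red pad: 45 mm front to back, 50 mm along y, 12 mm thick, centre 115 mm from the axis, at y 67. It points to the front, 20 degrees above level at rest (top face at x -106, z 160) and 16 degrees below level at the stroke's bottom (x -112, z 89)
- lever (a joint): Ratchet lever: 0 = at rest (up), 0.628 rad = bottom of stroke, a firm stop, 71 mm lower at the pad. Pressing takes about 4 to 8 N at the pad; at the stop the force rises sharply. A spring lifts it when let go. A full stroke, right to the stop, carries the drum to the next tooth, never more than one; one that stops short of about 0.57 rad does not catch and the drum may slip back
- drum_turn (a joint): Drum angle, grows with each stroke (its top comes towards the front). 0 = yellow block level with the pointers. 12 teeth of 0.5236 rad; a full stroke ends at a whole multiple of 0.5236. Starts 1.0 to 2.6 rad short of 0, perhaps between teeth (the first stroke is then a part tooth): 2 to 5 full strokes. It cannot be turned back
- drum: Black channel drum under the cover, radius 82 mm over its blocks, 118 mm long, with 12 channel blocks (face 70 x 26 mm), one yellow, eleven grey. Two white pointers are fixed at its two ends, in front of and above the axis, 55 degrees above level. Origin on the axis. Must not be touched
- mug: White mug, 80 mm wide, 90 mm high, standing left of the changer; origin at the centre of its underside; leave alone
- torch: Black and orange torch, 155 mm long along its x, 48 mm thick, lying left of the changer in front of the mug; origin under its middle, on the desk; leave alone
- headset: Black headset with a brown band, 190 mm wide along its y and 156 mm high, standing right of the changer; origin under its middle, on the desk; leave alone

How it is judged:
By the outcome, as a careful person would: the job done as asked, in the order asked, and still so for the second after the job is handed in, with the robot touching nothing.
It also fails if it takes over 67 s, if anything falls off the work surface, if the arm or the gripper's body presses on something with over 40 N, if the wrist force passes 120 N, or if a joint passes its speed limit or range.

## Working session

There is one attempt and no reset: what is moved stays moved. The work goes in short steps, Python scripts to look and compute and a shell command to move; the robot and the scene stay as the last step left them, time stands still between calls to the robot, and variables do not carry over. Pictures are saved under pics/ and viewed, about 8 in all and at most 12, crops included, and the job is handed in when it is done.

```bash
ls; mkdir -p pics; python3 - <<'E'
from rig import *
import cv2,numpy as np
s=sense();print({k:np.round(v,3).tolist() for k,v in s.items()})
for c in("scene","top"):
    p,d=grab_frame(c);cv2.imwrite(f"pics/{c}0.png",p[:,:,::-1])
    i=camera_info(c);K=np.array(i["camera_matrix"]);T=np.array(i["T"]);print(c,i.keys(),np.round(T,3).tolist(),K.tolist())
    for n in("changer","hoop_bar","drum_axis","cover_bar","lever_pad","mug","torch","headset"):
        for r in landmark_of(c,n)[:1]:
            u,v=r["location"];z=d[min(419,int(v)),min(559,int(u))]
            P=np.array([(u-K[0,2])/K[0,0]*z,-(v-K[1,2])/K[1,1]*z,-z,1])
            print(n,round(r["p"],2),np.round([u,v],1),np.round(T@P,3)[:3])
E
```

```text
pics
{'time_s': 0.0, 'joint_positions': [-1.402, 0.218, 1.615, -0.0, 1.311, -0.112], 'joint_velocities': [-0.001, 0.0, -0.001, 0.0, -0.001, -0.0], 'joint_efforts': [0.001, -39.684, -30.386, -0.0, 0.009, -0.0], 'position': [0.173, -0.6, 0.241], 'eef_rot': [-3.108, -0.439, 0.0], 'wrist_force': [-0.21, -0.478, 0.596], 'moment': [0.017, 0.016, 0.046], 'grip_width': 0.085}
scene dict_keys(['camera_matrix', 'T']) [[-0.501, -0.645, 0.577, 1.209], [0.866, -0.361, 0.347, 0.451], [-0.016, 0.674, 0.739, 0.981], [0.0, 0.0, 0.0, 1.0]] [[467.8486958163295, 0.0, 282.77278435163157], [0.0, 467.8486958163295, 215.0970559726574], [0.0, 0.0, 1.0]]
changer 0.74 [246.8 248.1] [ 0.609 -0.022  0.026]
hoop_bar 0.79 [305.1 148.2] [0.494 0.082 0.317]
cover_bar 0.58 [260.5 165.6] [ 0.436 -0.08   0.152]
lever_pad 0.62 [287.4 189.5] [0.485 0.031 0.158]
mug 0.64 [318.1 320.6] [0.73  0.246 0.071]
torch 0.76 [369.1 272.8] [0.529 0.286 0.031]
headset 0.89 [169.2 216.1] [ 0.603 -0.291 -0.001]
top dict_keys(['camera_matrix', 'T']) [[-0.012, 0.979, -0.202, 0.325], [-1.0, -0.011, 0.006, 0.08], [0.003, 0.202, 0.979, 1.504], [0.0, 0.0, 0.0, 1.0]] [[495.60815907884853, 0.0, 276.8363440111722], [0.0, 495.60815907884853, 199.7850037576235], [0.0, 0.0, 1.0]]
changer 0.92 [307.5 212.2] [ 0.539 -0.001  0.316]
hoop_bar 0.72 [270.9 233.1] [0.529 0.09  0.025]
cover_bar 0.9 [335.1 261.2] [ 0.432 -0.084  0.151]
lever_pad 0.94 [286.8 238.9] [0.494 0.046 0.155]
mug 0.81 [225.3 184.3] [0.686 0.231 0.005]
torch 0.7 [210.3 241.1] [0.505 0.271 0.036]
headset 0.77 [395.5 209.2] [ 0.602 -0.295  0.001]
```

View pics/scene0.png

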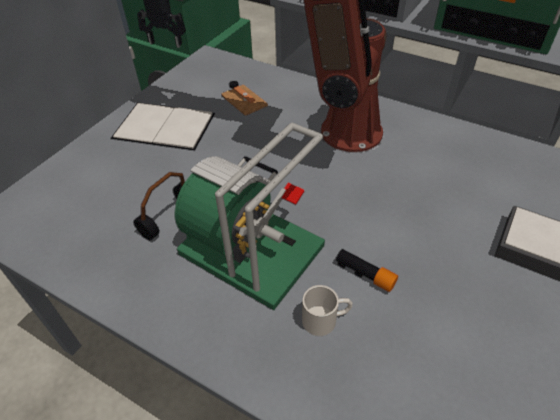

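View pics/top0.png

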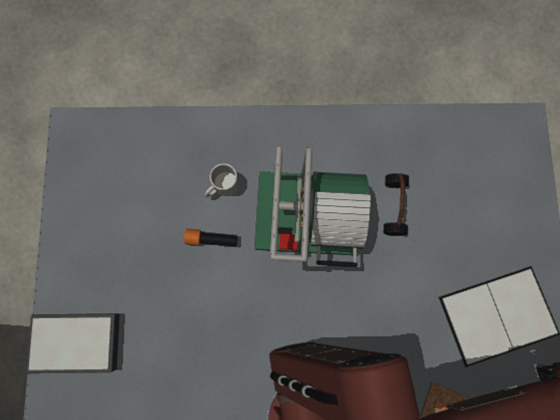

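```bash
cat > h.py <<'E'
from rig import *
import numpy as np,cv2
def cloud(c):
    p,d=grab_frame(c);i=camera_info(c);K=np.array(i["camera_matrix"])
    T=np.array(i["T"]) if "T" in i else None
    v,u=np.mgrid[:420,:560];z=d
    P=np.stack([(u-K[0,2])/K[0,0]*z,-(v-K[1,2])/K[1,1]*z,-z],-1)
    return p,d,(P@T[:3,:3].T+T[:3,3])
E
python3 - <<'E'
from h import *
for c in("top","scene"):
    p,d,W=cloud(c)
    for lo,hi,nm in((.295,.335,"hoop"),(.02,.04,"plinth")):
        m=(d>0)&(W[...,2]>lo)&(W[...,2]<hi)&(abs(W[...,0]-.57)<.22)&(abs(W[...,1]+.02)<.2)
        if nm=="plinth": m&=(p[...,1]>1.4*p[...,0])
        X=W[m]; r=cv2.minAreaRect(X[:,:2].astype(np.float32)*1000); print(c,nm,len(X),r,np.median(X[:,2]))
        print(np.round(cv2.boxPoints(r)).tolist(), np.percentile(X,[1,99],axis=0).round(3).tolist())
E
```

```text
top hoop 1634 ((565.8139038085938, 39.02300262451172), (91.07518768310547, 285.8560485839844), 86.16818237304688) 0.31639179630805647
[[420.0, 3.0], [705.0, -16.0], [711.0, 75.0], [426.0, 94.0]] [[0.423, -0.011, 0.308], [0.702, 0.091, 0.323]]
top plinth 2197 ((591.092041015625, -12.913238525390625), (289.9990539550781, 238.15866088867188), 86.18486022949219) 0.02990242324054404
[[463.0, -150.0], [700.0, -166.0], [720.0, 124.0], [482.0, 140.0]] [[0.468, -0.138, 0.022], [0.713, 0.135, 0.037]]
scene hoop 1811 ((567.966796875, 39.828575134277344), (91.71868896484375, 287.4702453613281), 86.01187133789062) 0.3151909207661858
[[421.0, 4.0], [708.0, -16.0], [715.0, 76.0], [428.0, 96.0]] [[0.43, -0.01, 0.298], [0.711, 0.092, 0.319]]
scene plinth 4869 ((593.8915405273438, -19.770980834960938), (312.1750793457031, 242.43971252441406), 86.2459716796875) 0.029057472111856386
[[463.0, -168.0], [705.0, -183.0], [725.0, 128.0], [483.0, 144.0]] [[0.483, -0.171, 0.021], [0.72, 0.137, 0.034]]
```

```bash
python3 -m creep '[[[0.43,0.857,0.05],[0,0,0.777],85],[[0.43,0.857,0.05],[0,0,0.777],85],[[0.43,0.857,0.05],[0,0,0.777],85],[[0.43,0.857,0.05],[0,0,0.777],85],[[0.43,0.857,0.05],[0,0,0.777],85],[[0.43,0.857,0.05],[0,0,0.777],85],[[0.43,0.857,0.05],[0,0,0.777],85],[[0.43,0.857,0.05],[0,0,0.777],85],[[0.43,0.857,0.05],[0,0,0.777],85],[[0.43,0.857,0.05],[0,0,0.777],85]]'
python3 -m creep '[[[0.43,0.857,0],[0,0,0.777],85],[[0.43,0.857,0],[0,0,0.777],85],[[0.43,0.857,0],[0,0,0.777],85],[[0.43,0.857,0],[0,0,0.777],85],[[0.43,0.857,0],[0,0,0.777],60],[[0,0,0],[0,0,0],60],[[0,0,0],[0,0,0],60],[[0,0,0],[0,0,0],60],[[0,0,0],[0,0,0],60],[[0,0,0],[0,0,0],60]]'
python3 - <<'E'
from h import *
s=sense();print(s["position"],s["eef_rot"],s["wrist_force"])
p,d=grab_frame("wrist");cv2.imwrite("pics/w1.png",p[:,:,::-1]);print(landmark_of("wrist","cover_bar"))
i=camera_info("wrist");K=np.array(i["camera_matrix"]);C=np.array(i["tool_from_camera"]);print(C.round(3).tolist())
R=cv2.Rodrigues(np.array(s["eef_rot"]))[0]
u,v=landmark_of("wrist","cover_bar")[0]["location"]
for z in (d[int(v),int(u)],):
  P=C@np.array([(u-K[0,2])/K[0,0]*z,-(v-K[1,2])/K[1,1]*z,-z,1]);print(R@P[:3]+s["position"],z)
E
```

```text
time_s: 1.83
position: [0.3457, -0.2561, 0.2627]
eef_rot: [2.679, 1.639, 0.001]
wrist_force: [1.1, -0.5, 0.4]
grip_width: 0.0849
time_s: 2.67
position: [0.4308, -0.0876, 0.2623]
eef_rot: [2.3, 2.14, -0.0]
wrist_force: [0.6, -0.3, -0.5]
grip_width: 0.0599
[ 0.43080736 -0.08756809  0.26228909] [ 2.30011592e+00  2.13973893e+00 -4.21133348e-04] [ 0.60117405 -0.27025002 -0.4956517 ]
[{'location': [278.3, 204.8], 'p': 0.94}]
[[-0.001, 0.958, 0.287, 0.072], [1.0, 0.001, -0.0, 0.002], [-0.001, 0.287, -0.958, -0.132], [0.0, 0.0, 0.0, 1.0]]
[ 0.42927069 -0.08757784  0.15254416] 0.25230187
```

View pics/w1.png

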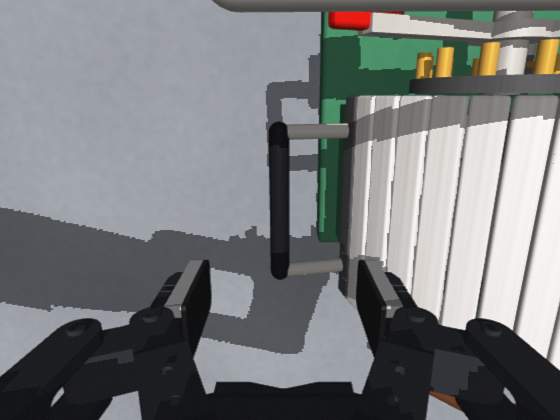

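```bash
python3 -m creep '[[[-0.04,0,-0.2],[0,0,0],36],[[0,0,-0.4],[0,0,0],36],[[0,0,-0.5],[0,0,0],36],[[0,0,-0.5],[0,0,0],36],[[0,0,-0.5],[0,0,0],36],[[0,0,-0.5],[0,0,0],36],[[0,0,-0.4],[0,0,0],36],[[0,0,-0.12],[0,0,0],36],[[0,0,0],[0,0,0],36],[[0,0,0],[0,0,0],36]]'
python3 -m creep '[[[0,0,0],[0,0,0],20],[[0,0,0],[0,0,0],20],[[0,0,0],[0,0,0],10],[[0,0,0],[0,0,0],10],[[0,0,0],[0,0,0],8],[[0,0,0],[0,0,0],8],[[0,0,0],[0,0,0],8],[[0,0,0],[0,0,0],8],[[0,0,0],[0,0,0],8],[[0,0,0],[0,0,0],8]]'
```

```text
time_s: 3.65
position: [0.4297, -0.0866, 0.1377]
eef_rot: [-2.298, -2.142, 0.0]
wrist_force: [0.5, -0.2, 0.8]
grip_width: 0.0359
time_s: 4.48
position: [0.4277, -0.0865, 0.1377]
eef_rot: [-2.294, -2.142, 0.006]
wrist_force: [-6.1, -1.4, 1.8]
grip_width: 0.0122
```

```bash
python3 -m creep '[[[0.08,-0.005,0.294],[0,0,0],8],[[0.08,-0.005,0.294],[0,0,0],8],[[0.122,-0.008,0.278],[0,0,0],8],[[0.122,-0.008,0.278],[0,0,0],8],[[0.163,-0.011,0.256],[0,0,0],8],[[0.163,-0.011,0.256],[0,0,0],8],[[0.199,-0.014,0.229],[0,0,0],8],[[0.199,-0.014,0.229],[0,0,0],8],[[0.233,-0.016,0.198],[0,0,0],8],[[0.233,-0.016,0.198],[0,0,0],8]]'
```

```text
time_s: 5.32
position: [0.4857, -0.0905, 0.2393]
eef_rot: [-2.285, -2.133, 0.025]
wrist_force: [-23.7, 0.7, 20.9]
grip_width: 0.0122
```

```bash
python3 -m creep '[[[0.2,-0.018,0.21],[0,0,0],8],[[0.2,-0.018,0.21],[0,0,0],8],[[0.27,-0.019,0.14],[0,0,0],8],[[0.279,-0.019,0.12],[0,0,0],8],[[0.294,-0.02,0.076],[0,0,0],8],[[0.31,-0.02,0.076],[0,0,0],8],[[0.32,-0.021,0.031],[0,0,0],8],[[0.33,-0.021,0.031],[0,0,0],8],[[0.33,-0.021,-0.01],[0,0,0],8],[[0.33,-0.021,-0.01],[0,0,0],8]]'
```

```text
time_s: 6.15
position: [0.6062, -0.0987, 0.2761]
eef_rot: [-2.294, -2.141, 0.008]
wrist_force: [-46.5, 1.4, 33.5]
grip_width: 0.0118
```

```bash
python3 -m creep '[[[0,0,0.08],[0,0,0],8],[[0,0,0.08],[0,0,0],8],[[0,0,0],[0,0,0],8],[[0,0,0],[0,0,0],8],[[0,0,0],[0,0,0],30],[[0,0,0],[0,0,0],30],[[0,0,0],[0,0,0],30],[[0,0,0],[0,0,0],30],[[0,0,0],[0,0,0],30],[[0,0,0],[0,0,0],30]]'; python3 - <<'E'
from h import *
for c in("scene","top"):
    p,d,W=cloud(c)
    cv2.imwrite(f"pics/{c}2.png",cv2.resize(p[80:320,150:430] if c=="scene" else p[130:290,230:430],None,fx=2.5,fy=2.5,interpolation=2)[:,:,::-1])
    r=landmark_of(c,"cover_bar");print(c,[(x["p"],x["location"],W[int(x["location"][1]),int(x["location"][0])].round(3)) for x in r])
s=sense();print(s["wrist_force"],s["position"])
E
```

```text
time_s: 6.98
position: [0.6088, -0.0986, 0.2807]
eef_rot: [2.295, 2.142, 0.003]
wrist_force: [0.3, 0.5, 0.3]
grip_width: 0.0304
scene [(0.71, [211.2, 165.7], array([ 0.608, -0.096,  0.281]))]
top [(0.88, [348.4, 186.0], array([ 0.573, -0.083,  0.444]))]
[-0.36738327  0.31309012 -0.04636822] [ 0.6080184  -0.09855161  0.27941389]
```

View pics/scene2.png

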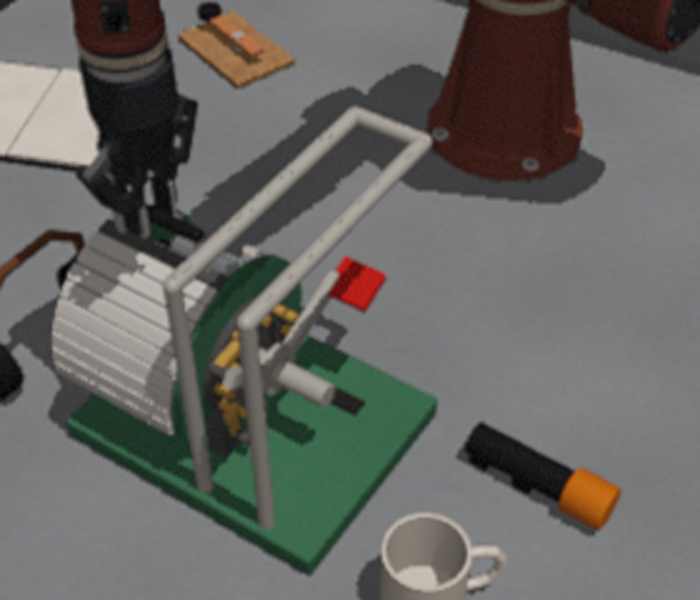

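```bash
python3 -m creep '[[[0.1,0,0],[0,0,0],30],[[0.1,0,0],[0,0,0],30],[[0.1,0,0],[0,0,0],30],[[0.1,0,0],[0,0,0],30],[[0,0,0],[0,0,0],30],[[0,0,0],[0,0,0],30],[[0,0,0],[0,0,0],30],[[0,0,0],[0,0,0],30],[[0,0,0],[0,0,0],30],[[0,0,0],[0,0,0],30]]'; python3 -c "
from rig import *;print(sense()['joint_positions'])"
```

```text
time_s: 8.02
position: [0.6144, -0.0985, 0.2786]
eef_rot: [-2.283, -2.13, 0.03]
wrist_force: [-25.0, 0.6, 11.5]
grip_width: 0.0301
[-0.26881808  0.20122574  1.56346847 -0.00631518  1.4034293  -0.19823299]
```

```bash
python3 -m creep '[[[-0.3,0,0],[0,0,0],30],[[0,0,0.3],[0,0,0],30],[[0,0,0.6],[0,0,0],30],[[0,0,0.9],[0,0,0],30],[[0,0,0.9],[0,0,0],20],[[0,0,0.9],[0,0,0],0],[[-0.2,0.4,0.8],[0,0,0],0],[[-0.36,0.93,0],[0,0,0],0],[[-0.36,0.93,0],[0,0,0],0],[[-0.36,0.93,0],[0,0,0],0]]'
python3 -m creep '[[[-0.36,0.93,0],[-0.5,0.03,0],0],[[-0.36,0.93,0],[-0.5,0.03,0],0],[[-0.36,0.93,0],[-0.8,0.05,0],0],[[-0.36,0.93,0],[-0.9,0.06,0],0],[[-0.36,0.93,0],[-0.9,0.06,0],0],[[0,0.3,-0.3],[-0.9,0.06,0],0],[[0,0,-0.5],[-0.9,0.06,0],0],[[0,0,-0.5],[-0.9,0.06,0],0],[[0,0,-0.3],[-0.7,0.05,0],0],[[0,0,0],[0,0,0],0]]'; python3 - <<'E'
from h import *
s=sense();print(s["joint_positions"]);R=cv2.Rodrigues(np.array(s["eef_rot"]))[0];print(R.round(3))
E
```

```text
time_s: 8.85
position: [0.5615, 0.0301, 0.4577]
eef_rot: [2.297, 2.139, 0.006]
wrist_force: [0.8, 0.4, 0.5]
grip_width: 0.0003
time_s: 9.68
position: [0.4876, 0.2291, 0.385]
eef_rot: [1.854, 1.743, -0.726]
wrist_force: [-0.5, 1.3, -2.1]
grip_width: -0.0001
[ 0.59802348  0.24397993  1.45778607 -0.5917085   1.89476242  0.5992781 ]
[[ 0.043  0.998 -0.048]
 [ 0.737 -0.064 -0.673]
 [-0.674 -0.007 -0.739]]
```

```bash
python3 - <<'E'
from h import *
s=sense();R=cv2.Rodrigues(np.array(s["eef_rot"]))[0]
p,d=grab_frame("wrist");i=camera_info("wrist");K=np.array(i["camera_matrix"]);C=np.array(i["tool_from_camera"])
for r in landmark_of("wrist","lever_pad"):
    u,v=r["location"];z=d[int(v),int(u)]
    P=C@np.array([(u-K[0,2])/K[0,0]*z,-(v-K[1,2])/K[1,1]*z,-z,1]);print("pad wrist",r["p"],(R@P[:3]+s["position"]).round(4))
q,d,W=cloud("top")
for n in("cover_bar","lever_pad"):
    for r in landmark_of("top",n):u,v=r["location"];print(n,r,W[int(v),int(u)].round(3))
q2,_,_=cloud("scene")
a=cv2.resize(q[160:270,240:380],(560,440),interpolation=2)
cv2.imwrite("pics/c3.png",np.hstack([cv2.resize(p,(400,300)),cv2.resize(q[170:270,260:380],(396,300))] )[:,:,::-1])
E
```

```text
pad wrist 0.65 [0.4987 0.3701 0.4334]
cover_bar {'location': [345.6, 188.7], 'p': 0.74} [ 0.606 -0.1    0.28 ]
cover_bar {'location': [310.6, 216.7], 'p': 0.59} [ 0.555 -0.018  0.166]
lever_pad {'location': [286.9, 241.0], 'p': 0.98} [0.487 0.049 0.165]
```

View pics/c3.png

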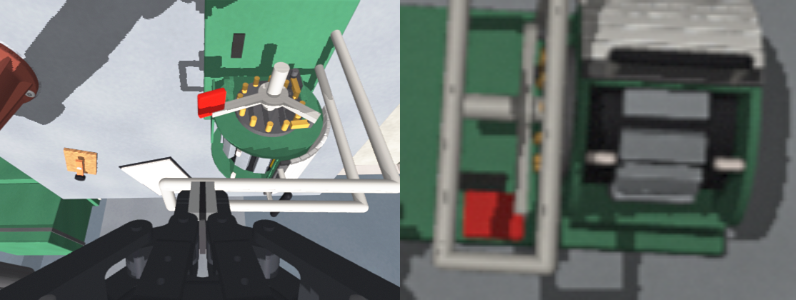

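```bash
python3 -m creep '[[[0,-0.6,-0.63],[0,0,0],0],[[0,-0.65,-0.68],[0,0,0],0],[[0,-0.65,-0.68],[0,0,0],0],[[0,-0.65,-0.68],[0,0,0],0],[[0,-0.65,-0.68],[0,0,0],0],[[0,-0.6,-0.63],[0,0,0],0],[[0,-0.4,-0.42],[0,0,0],0],[[0,-0.2,-0.21],[0,0,0],0],[[0,-0.125,-0.13],[0,0,0],0],[[0,0,0],[0,0,0],0]]'
python3 -m creep '[[[0,0,-0.2],[0,0,0],0],[[0,0,-0.25],[0,0,0],0],[[0,0,-0.25],[0,0,0],0],[[0,0,-0.25],[0,0,0],0],[[0,0,-0.25],[0,0,0],0],[[0,0,-0.25],[0,0,0],0],[[0,0,-0.25],[0,0,0],0],[[0,0,-0.2],[0,0,0],0],[[0,0,-0.15],[0,0,0],0],[[0,0,0],[0,0,0],0]]'
```

```text
time_s: 10.82
position: [0.489, 0.0453, 0.2022]
eef_rot: [1.864, 1.735, -0.713]
wrist_force: [0.1, 0.5, 0.5]
grip_width: 0.0004
time_s: 11.65
position: [0.488, 0.0462, 0.1189]
eef_rot: [1.86, 1.738, -0.718]
wrist_force: [-1.7, 0.6, 4.1]
grip_width: 0.0003
```

```bash
python3 -m creep '[[[0,0,-0.1],[0,0,0],0],[[0,0,-0.1],[0,0,0],0],[[0,0,-0.1],[0,0,0],0],[[0,0,-0.1],[0,0,0],0],[[0,0,-0.1],[0,0,0],0],[[0,0,0],[0,0,0],0],[[0,0,0],[0,0,0],0],[[0,0,0],[0,0,0],0],[[0,0,0],[0,0,0],0],[[0,0,0],[0,0,0],0]]'
```

```text
time_s: 12.48
position: [0.4903, 0.046, 0.1044]
eef_rot: [1.858, 1.73, -0.717]
wrist_force: [-6.1, 3.0, 19.7]
grip_width: 0.0001
```

```bash
cat > drum.py <<'E'
from h import *
def look(save=None):
    for c in("top",):
        q,d,W=cloud(c);L=W-np.array([.5922,-.030,.115]);cs,sn=np.cos(np.radians(-3.9)),np.sin(np.radians(-3.9))
        x=L[...,0]*cs+L[...,1]*sn;y=-L[...,0]*sn+L[...,1]*cs;z=L[...,2]
        r=np.hypot(x,z);m=(d>0)&(abs(y+68)<1e9)&(abs(y+.068)<.034)&(r>.06)&(r<.095);a=np.degrees(np.arctan2(z,-x))
        hsv=cv2.cvtColor(q,cv2.COLOR_RGB2HSV);Y=m&(hsv[...,0]>18)&(hsv[...,0]<38)&(hsv[...,1]>120)&(hsv[...,2]>60)
        print("yellow n",Y.sum(),"ang",np.median(a[Y]).round(1) if Y.any() else None,(np.percentile(a[Y],[2,98]).round(1) if Y.any() else ""))
        h=[(int(t),round(float(np.median(r[m&(abs(a-t)<2)]))*1000) if (m&(abs(a-t)<2)).sum()>2 else 0, int(np.median(hsv[...,2][m&(abs(a-t)<2)])) if (m&(abs(a-t)<2)).sum()>2 else 0) for t in range(10,110,4)];print(h)
        if save:cv2.imwrite(save,cv2.resize(q[170:270,260:380],(600,500),interpolation=2)[:,:,::-1])
    s=sense();print(s["time_s"],s["position"].round(4) if hasattr(s["position"],"round") else s["position"],s["wrist_force"])
E
python3 -m creep '[[[0,0,0.2],[0,0,0],0],[[0,0,0.3],[0,0,0],0],[[0,0,0.35],[0,0,0],0],[[0,0,0.35],[0,0,0],0],[[0,0,0.35],[0,0,0],0],[[0,0,0.35],[0,0,0],0],[[0,0,0.35],[0,0,0],0],[[0,0,0.3],[0,0,0],0],[[0,0,0],[0,0,0],0],[[0,0,0],[0,0,0],0]]'; python3 -c "
from drum import *;look('pics/d1.png')"
```

```text
time_s: 13.32
position: [0.4889, 0.0462, 0.2022]
eef_rot: [1.863, 1.737, -0.712]
wrist_force: [-0.7, -0.5, -0.1]
grip_width: 0.0001
yellow n 263 ang 84.0 [73.8 93.7]
[(10, 83, 95), (14, 81, 85), (18, 83, 76), (22, 83, 77), (26, 83, 79), (30, 82, 86), (34, 78, 110), (38, 74, 93), (42, 0, 0), (46, 82, 105), (50, 83, 107), (54, 83, 107), (58, 83, 109), (62, 83, 109), (66, 72, 63), (70, 69, 30), (74, 71, 91), (78, 83, 197), (82, 82, 194), (86, 82, 194), (90, 83, 196), (94, 83, 175), (98, 68, 56), (102, 0, 0), (106, 0, 0)]
13.3667 [0.4883 0.0461 0.2012] [-0.62345579  0.09253803 -0.20141368]
```

View pics/d1.png

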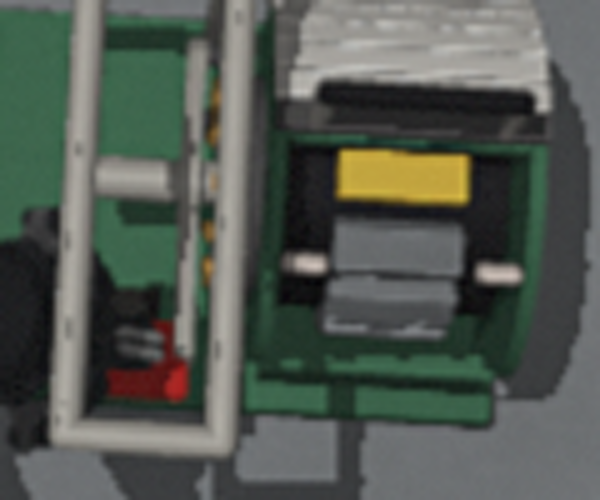

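```bash
python3 -m creep '[[[0,0,-0.2],[0,0,0],0],[[0,0,-0.25],[0,0,0],0],[[0,0,-0.25],[0,0,0],0],[[0,0,-0.25],[0,0,0],0],[[0,0,-0.25],[0,0,0],0],[[0,0,-0.25],[0,0,0],0],[[0,0,-0.25],[0,0,0],0],[[0,0,-0.25],[0,0,0],0],[[0,0,-0.2],[0,0,0],0],[[0,0,-0.15],[0,0,0],0]]'
python3 -m creep '[[[0,0,-0.1],[0,0,0],0],[[0,0,-0.1],[0,0,0],0],[[0,0,-0.05],[0,0,0],0],[[0,0,-0.05],[0,0,0],0],[[0,0,0],[0,0,0],0],[[0,0,0],[0,0,0],0],[[0,0,0],[0,0,0],0],[[0,0,0],[0,0,0],0],[[0,0,0],[0,0,0],0],[[0,0,0],[0,0,0],0]]'
python3 -m creep '[[[0,0,0.2],[0,0,0],0],[[0,0,0.3],[0,0,0],0],[[0,0,0.35],[0,0,0],0],[[0,0,0.35],[0,0,0],0],[[0,0,0.35],[0,0,0],0],[[0,0,0.35],[0,0,0],0],[[0,0,0.35],[0,0,0],0],[[0,0,0.3],[0,0,0],0],[[0,0,0],[0,0,0],0],[[0,0,0],[0,0,0],0]]'; python3 -c "
from drum import *;look('pics/d2.png')"
```

```text
time_s: 14.2
position: [0.4885, 0.0454, 0.1092]
eef_rot: [1.859, 1.736, -0.718]
wrist_force: [-0.1, -0.9, 8.3]
grip_width: 0.0001
time_s: 15.03
position: [0.4899, 0.0452, 0.1037]
eef_rot: [1.858, 1.727, -0.721]
wrist_force: [-7.5, 4.3, 28.9]
grip_width: 0.0001
time_s: 15.87
position: [0.4889, 0.0464, 0.2002]
eef_rot: [1.863, 1.737, -0.711]
wrist_force: [-0.3, -0.1, -0.5]
grip_width: -0.0001
yellow n 290 ang 57.0 [35.5 65.8]
[(10, 80, 73), (14, 0, 0), (18, 83, 77), (22, 83, 78), (26, 82, 78), (30, 82, 87), (34, 77, 109), (38, 77, 110), (42, 0, 0), (46, 82, 169), (50, 83, 178), (54, 82, 177), (58, 82, 178), (62, 83, 177), (66, 73, 109), (70, 68, 29), (74, 72, 67), (78, 83, 124), (82, 83, 122), (86, 82, 122), (90, 82, 124), (94, 82, 111), (98, 68, 43), (102, 0, 0), (106, 0, 0)]
15.9167 [0.4883 0.0462 0.1993] [-0.76975509  0.75199017 -0.40085555]
```

```bash
python3 -m creep '[[[0,0.3,0.32],[0,0,0],0],[[0,0.6,0.65],[0,0,0],0],[[0,0.65,0.68],[0,0,0],0],[[0,0.65,0.68],[0,0,0],0],[[0,0.65,0.68],[0,0,0],0],[[0,0.65,0.68],[0,0,0],0],[[0,0.65,0.68],[0,0,0],0],[[0,0.35,0.4],[0.8,-0.05,0],0],[[0,0,0.9],[0.9,-0.06,0],0],[[0,0,0.9],[0.9,-0.06,0],0]]'
python3 -m creep '[[[0.3,-0.85,0],[0.9,-0.06,0],0],[[0.34,-0.92,0],[0.9,-0.06,0],0],[[0.34,-0.92,0],[0.9,-0.06,0],10],[[0.34,-0.92,0],[0.9,-0.06,0],20],[[0.34,-0.92,0],[0.8,-0.05,0],36],[[0.34,-0.92,0],[0,0,0],36],[[0.34,-0.92,0],[0,0,0],36],[[0.34,-0.92,0],[0,0,0],36],[[0.3,-0.8,0],[0,0,0],36],[[0,0,0],[0,0,0],36]]'; python3 - <<'E'
from drum import *
look()
s=sense();R=cv2.Rodrigues(np.array(s["eef_rot"]))[0];print(R.round(3).tolist())
p,d=grab_frame("wrist");i=camera_info("wrist");K=np.array(i["camera_matrix"]);C=np.array(i["tool_from_camera"])
for r in landmark_of("wrist","cover_bar"):
    u,v=r["location"];z=d[int(v),int(u)]
    P=C@np.array([(u-K[0,2])/K[0,0]*z,-(v-K[1,2])/K[1,1]*z,-z,1]);print("bar",r["p"],u,v,(R@P[:3]+s["position"]).round(4))
cv2.imwrite("pics/w4.png",p[:,:,::-1])
E
```

```text
time_s: 16.75
position: [0.488, 0.2277, 0.4599]
eef_rot: [2.035, 1.909, -0.482]
wrist_force: [1.0, 0.1, 0.3]
grip_width: -0.0001
time_s: 17.58
position: [0.6087, -0.1038, 0.4586]
eef_rot: [-2.303, -2.134, 0.007]
wrist_force: [-0.6, -0.4, 0.2]
grip_width: 0.0357
yellow n 42 ang 54.6 [34.6 62.9]
[(10, 0, 0), (14, 0, 0), (18, 0, 0), (22, 0, 0), (26, 84, 84), (30, 82, 94), (34, 75, 112), (38, 72, 91), (42, 0, 0), (46, 80, 187), (50, 82, 179), (54, 82, 182), (58, 82, 185), (62, 85, 166), (66, 0, 0), (70, 0, 0), (74, 0, 0), (78, 0, 0), (82, 0, 0), (86, 0, 0), (90, 0, 0), (94, 0, 0), (98, 0, 0), (102, 0, 0), (106, 0, 0)]
17.6333 [ 0.6081 -0.1008  0.459 ] [-0.45060108  0.96021323 -0.47470142]
[[0.074, 0.997, -0.005], [0.997, -0.074, 0.001], [0.001, -0.005, -1.0]]
bar 0.93 280.8 185.6 [ 0.6068 -0.103   0.2841]
```

View pics/w4.png

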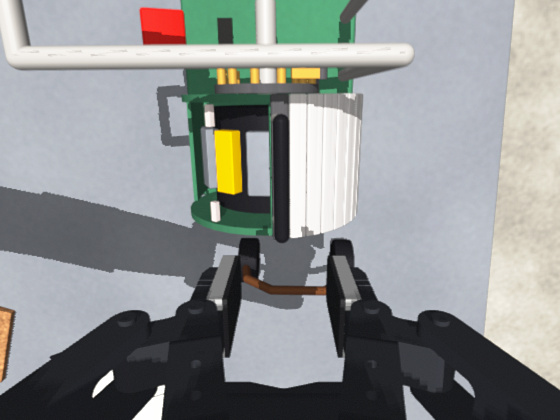

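```bash
python3 -m creep '[[[-0.03,0,-0.3],[0,0,0],36],[[0,0.05,-0.7],[0,0,0],36],[[0,0,-0.8],[0,0,0],36],[[0,0,-0.8],[0,0,0],36],[[0,0,-0.8],[0,0,0],36],[[0,0,-0.7],[0,0,0],36],[[0,0,-0.35],[0,0,0],36],[[0,0,-0.1],[0,0,0],36],[[0,0,0],[0,0,0],36],[[0,0,0],[0,0,0],20]]'
python3 -m creep '[[[0,0,0],[0,0,0],20],[[0,0,0],[0,0,0],10],[[0,0,0],[0,0,0],10],[[0,0,0],[0,0,0],8],[[0,0,0],[0,0,0],8],[[0,0,0],[0,0,0],8],[[0,0,0],[0,0,0],8],[[0,0,0],[0,0,0],8],[[0,0,0],[0,0,0],8],[[0,0,0],[0,0,0],8]]'
```

```text
time_s: 18.57
position: [0.6076, -0.0952, 0.2823]
eef_rot: [2.294, 2.143, 0.003]
wrist_force: [-0.5, 0.9, -0.5]
grip_width: 0.025
time_s: 19.4
position: [0.6058, -0.0955, 0.2837]
eef_rot: [-2.296, -2.143, 0.002]
wrist_force: [-6.5, 1.3, 6.6]
grip_width: 0.011
```

```bash
python3 -m creep '[[[0,0,0],[0,0,0],20],[[0,0,0],[0,0,0],30],[[0,0,0],[0,0,0],30],[[0,0,-0.15],[0,0,0],30],[[0,0,-0.2],[0,0,0],30],[[0,0,0],[0,0,0],30],[[0,0,0],[0,0,0],10],[[0,0,0],[0,0,0],8],[[0,0,0],[0,0,0],8],[[0,0,0],[0,0,0],8]]'
python3 -m creep '[[[0,0,0],[0,0,0],8],[[0,0,0],[0,0,0],8],[[0,0,0],[0,0,0],8],[[0,0,0],[0,0,0],8],[[-0.1,0.007,0],[0,0,0],8],[[-0.224,0.015,0.014],[0,0,0],8],[[-0.324,0.022,0.014],[0,0,0],8],[[-0.323,0.022,-0.039],[0,0,0],8],[[-0.323,0.022,-0.039],[0,0,0],8],[[0,0,0],[0,0,0],8]]'
```

```text
time_s: 20.23
position: [0.6057, -0.0954, 0.2654]
eef_rot: [-2.295, -2.142, 0.003]
wrist_force: [-2.6, -0.8, -3.4]
grip_width: 0.0122
time_s: 21.07
position: [0.5556, -0.092, 0.2652]
eef_rot: [2.294, 2.14, 0.006]
wrist_force: [3.1, -0.3, -7.6]
grip_width: 0.012
```

```bash
python3 -m creep '[[[-0.313,0.021,-0.09],[0,0,0],8],[[-0.313,0.021,-0.09],[0,0,0],8],[[-0.294,0.02,-0.138],[0,0,0],8],[[-0.294,0.02,-0.138],[0,0,0],8],[[-0.268,0.018,-0.184],[0,0,0],8],[[-0.268,0.018,-0.184],[0,0,0],8],[[-0.236,0.016,-0.224],[0,0,0],8],[[-0.236,0.016,-0.224],[0,0,0],8],[[0,0,0],[0,0,0],8],[[0,0,0],[0,0,0],8]]'
```

```text
time_s: 21.9
position: [0.4678, -0.0861, 0.2156]
eef_rot: [2.294, 2.14, 0.005]
wrist_force: [1.4, 2.0, 0.1]
grip_width: 0.0118
```

```bash
python3 -m creep '[[[-0.196,0.013,-0.259],[0,0,0],8],[[-0.196,0.013,-0.259],[0,0,0],8],[[-0.153,0.01,-0.288],[0,0,0],8],[[-0.153,0.01,-0.288],[0,0,0],8],[[-0.105,0.007,-0.308],[0,0,0],8],[[-0.105,0.007,-0.308],[0,0,0],8],[[-0.054,0.004,-0.32],[0,0,0],8],[[-0.03,0.002,-0.32],[0,0,0],8],[[0,0,-0.15],[0,0,0],8],[[0,0,-0.05],[0,0,0],8]]'
python3 -m creep '[[[0,0,0],[0,0,0],8],[[0,0,0],[0,0,0],8],[[0,0,0],[0,0,0],8],[[0,0,0],[0,0,0],8],[[0,0,0],[0,0,0],8],[[0,0,0],[0,0,0],8],[[0,0,0],[0,0,0],8],[[0,0,0],[0,0,0],8],[[0,0,0],[0,0,0],8],[[0,0,0],[0,0,0],8]]'
```

```text
time_s: 22.73
position: [0.426, -0.0833, 0.1153]
eef_rot: [-2.292, -2.14, 0.005]
wrist_force: [-17.2, 7.4, 40.0]
grip_width: 0.012
time_s: 23.57
position: [0.426, -0.0833, 0.1154]
eef_rot: [-2.293, -2.141, 0.005]
wrist_force: [-12.5, 4.9, 26.0]
grip_width: 0.0122
```

```bash
python3 -m creep '[[[0,0,0.1],[0,0,0],8],[[0.03,0,0],[0,0,0],16],[[0,0,0],[0,0,0],30],[[0,0,0],[0,0,0],30],[[0,0,0],[0,0,0],30],[[0,0,0],[0,0,0],30],[[0,0,0.3],[0,0,0],30],[[0,0,0.6],[0,0,0],30],[[0,0,0.9],[0,0,0],30],[[0,0,0.9],[0,0,0],30]]'
python3 -m creep '[[[0,0,0.9],[0,0,0],30],[[0,0,0.7],[0,0,0],30],[[-0.2,-0.8,0],[0,0,0],30],[[-0.2,-0.9,0],[0,0,0],30],[[-0.2,-0.9,0],[0,0,0],30],[[-0.2,-0.9,0],[0,0,0],30],[[-0.2,-0.9,0],[0,0,0],30],[[-0.2,-0.7,0],[0,0,0],30],[[0,0,0],[0,0,0],30],[[0,0,0],[0,0,0],30]]'
python3 - <<'E'
from h import *
im=[]
for c in("scene","top"):
    p,d,W=cloud(c)
    for n in("cover_bar","lever_pad","mug","torch","headset"):
        for r in landmark_of(c,n)[:1]:u,v=r["location"];print(c,n,r["p"],u,v,W[int(v),int(u)].round(3))
    im.append(cv2.resize(p[110:310,130:410] if c=="scene" else p[140:280,190:420],(400,300)))
cv2.imwrite("pics/f.png",np.hstack(im)[:,:,::-1])
print(sense()["time_s"],sense()["wrist_force"])
E
```

```text
time_s: 24.4
position: [0.4264, -0.0831, 0.2233]
eef_rot: [-2.295, -2.141, 0.003]
wrist_force: [0.7, -1.6, -0.3]
grip_width: 0.0299
time_s: 25.23
position: [0.379, -0.2886, 0.2872]
eef_rot: [-2.3, -2.139, -0.0]
wrist_force: [-0.0, 1.0, 0.3]
grip_width: 0.0299
scene cover_bar 0.93 260.6 170.0 [ 0.435 -0.083  0.134]
scene lever_pad 0.69 288.9 190.7 [0.488 0.034 0.16 ]
scene mug 0.92 320.1 320.6 [0.728 0.25  0.075]
scene torch 0.9 366.8 273.6 [0.533 0.279 0.031]
scene headset 0.73 169.9 214.2 [ 0.598 -0.296  0.001]
top cover_bar 0.74 336.0 262.4 [ 0.432 -0.089  0.13 ]
top lever_pad 0.71 289.7 240.3 [0.49 0.04 0.16]
top mug 0.56 224.1 185.4 [0.683 0.235 0.005]
top torch 0.98 208.1 240.1 [0.508 0.277 0.038]
top headset 0.86 397.1 208.0 [ 0.606 -0.3   -0.   ]
25.8333 [ 0.49962928 -0.3483462  -0.08700359]
```

View pics/f.png

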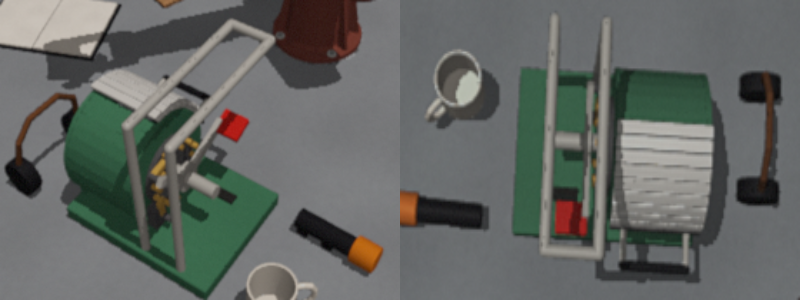

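```bash
python3 -c "
from rig import *;print(sign_off())"
```

```text
the job is handed in; nothing more can be done
None
```

The job is done and handed in at about 26 s of the 67 s allowed. I gripped the bar and rolled the cover open to its stop, which held against a 25 N push. I then pumped the lever with two full strokes to its stop (20 N and 29 N) and let it spring back each time. Finally I rolled the cover shut against its front stop.

**Drum:** after the first stroke the yellow block stood about 30° (one tooth) short. After the second, depth put its face at 46–64°, centred on the pointers' 55°. I did not look at it again once the cover was shut.

**Cover and lever:** the final pictures show the cover shut, with the top of the grab bar at about z 0.13 m, and the lever up, with the pad at z 0.16 m.

**Mug, torch and headset:** they are where they were, within the detectors' scatter of up to about 9 mm. The gripper is clear and touching nothing.

**Checks that disagreed or went wrong:**
- In the wrist picture the yellow block looked slightly behind the pointers. I took this as parallax, since the depth readings and the whole-tooth positions both gave 55°.
- The first re-grip of the bar for closing was too near the fingertips, so I redid it lower.
- While opening, the wrist force reached about 57 N because my assumed circle was several millimetres off. That is under the 120 N wrist limit.
- One wrist-camera reading of the lever pad was plainly wrong, and I ignored it.

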